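# Open a tight twist-off jar of hazelnuts in the bench jar holder

## Robot

A 6-joint arm with a two-finger parallel gripper is mounted at the origin on the work surface. World frame = base frame: x ahead of the robot, y to its left, z up, the work surface at z = 0. Lengths are in m, angles in rad, forces in N, time in s.
With the tool pointing down it reaches from about 0.275 to 0.725 m from the base axis. Payload 15.9 kg.
Tool frame: the origin (TCP) lies at the very end of the fingers, on their centre line; the grasp point (between the pads) lies 19 mm behind it (r.grip_point_offset is the distance from the TCP to the grasp point, in m); z points along the fingers, y is the line along which they close (so a half turn about z gives the same grasp; the last joint's range is limited). The gripper opens to 85 mm and grips with 20 to 120 N. Pads are 22 mm wide; open, the fingers measure 114 mm over their backs; the gripper's body (76 mm by 85 mm) begins 54 mm behind the grasp point. The pads swing forward as they close: fully open they stand 13 mm farther back than shut.
Start: joints at [1.326, 0.213, -0.034, 1.323, 0, 1.571], TCP at [0.121, 0.485, 0.231] pointing down, gripper open.
Joint ranges: [-2.98, 2.98], [-0.74, 1.72], [-1.14, 1.35], [-2.1, 2.04], [-1.57, 1.44], [-3.14, 3.14]. Speed limits (rad/s): [1.89, 1.89, 2.39, 2.57, 3.14, 3.14].

## Interface

Orientations are given as a unit quaternion [w, x, y, z].
In Python, from rig import r, capture, finish_job gives the robot as it stands (r), with the cameras as plain functions and the job as plain functions.
- The arm moves only by the tool run_rows, called after "Request:" as name([rows], argument=value, ...), one row to a line, values as JSON. Schema: {"type":"object","properties":{"moves":{"type":"array","items":{"type":"object","properties":{"xyz":{"type":"array","items":{"type":"number"},"minItems":3,"maxItems":3},"turn":{"type":"number"}},"additionalProperties":false},"minItems":1,"maxItems":8},"aperture":{"type":"number"},"only":{"type":"string"},"quiet":{"type":"boolean"},"lines":{"type":"string"}},"required":["moves"],"additionalProperties":false}. moves is a list of rows, 1 to 8 of them, each an object with the fields xyz (a list: dx, dy, dz in m), turn (a turn about the tool's z in rad); a field left out counts as zero; each row is the pose to reach, as a shift and turn from the pose commanded when the call began, along the tool's axes at that moment; what a row does not reach only later rows make up. A row lasts 1/10 s, in which the tool goes at most 0.05 m and 0.15 rad, less where a joint would pass 70% of its speed; a pose out of reach is approached as far as the arm can. aperture is the opening from 0.0 (shut) to 1.0 (fully open), set as the call begins (left out keeps the last). The fingers move at their own pace and stop on an object; the grip force is fixed at half the most. Time passes only in rows, so rows that do not move let the fingers close. The tool returns the time, the measured TCP pose, the force, the opening and the grip force at its end. only (a regular expression) keeps the lines of the reply that match it, lines (a string "A,B") keeps lines A to B, and quiet returns only ok. Input that does not fit is refused with a message, and nothing moves.
- r.read_state(): the state, without advancing time (a new reading comes with each control period).
- capture(name): name is "scene" or "top"; returns a dict with "pixels" (400x640x3 uint8, red, green, blue), "fx", "fy", "cx", "cy" (pixels), "R" (3x3) and "t" (3): a world point X has camera coordinates R X + t. Camera axes: x right, y down, z forward; pixel columns grow to the right and rows downward; lengths in m; the calibration is good to about 2 mm. A picture is of the moment at which its call begins. There is no depth.
- finish_job(): hands the job in; it is judged then, once.
The state is a dict: "time_s": time; "q": joint angles; "joint_velocities": joint speeds; "tau": joint torques, N m; "tcp_pos": TCP position; "eef_rot": TCP orientation; "contact_force": force on the tool from outside, world axes, zero at the start; "moment": the same for the moment, N m; "opening": opening from 0.0 (shut) to 1.0 (fully open); "finger_force": force on a finger pad.
Only numpy, scipy, OpenCV 4.12 (cv2) and the standard library are available. Lean on these libraries where they do the work, as an engineer would, in place of code of your own. Each camera call takes 0.05 s, during which the arm holds its last target. There are 200 camera calls.

## Task

Stand the square glass jar of hazelnuts upright, right down in the steel jar holder screwed to the bench, so that the holder keeps it from turning; then unscrew its tight lid (anticlockwise seen from above), and stop turning as soon as the threads let go, well short of half a turn. Lift the lid straight up without pulling the jar out of the holder, and finish while still holding it: gripped in the fingers, level, clear of the glass and no more than about three centimetres above the middle of the open mouth. Leave everything else on the bench where it is.

Things in the scene. Friction and masses are not known exactly. Their poses are not given: they have to be found in the camera images.
- jar: The square clear glass jar of whole hazelnuts, the only square-sided jar. Body 60 x 60 mm, sides along its x and y axes, 66 mm high, then a round shoulder and neck; 94.5 mm to the black rubber ring on its rim, 97 mm with the lid on. 0.25 to 0.45 kg. Origin: centre of its underside, z up. It stands loose and upright on the bench, lid on.
- jar_mouth (a point): Centre of the square jar's open mouth: on its axis, 94.5 mm above its underside, at the top of the rubber ring. The neck has three short threads. Turned anticlockwise relative to the jar, the lid rises about 2 mm and is free after 40 to 55 degrees; it stays free until about 100 degrees, where its lugs meet the next threads.
- lid: Brass-coloured round twist-off lid of the square jar: 62 mm across, 17 mm high, 0.05 kg. Origin: centre of the skirt's lower edge, z up; closed, it lies on the jar's axis 80 mm above the jar's underside, its x axis within 0.1 rad of the jar's. Lugs under the threads stop it from being pulled straight off. Takes 0.3 to 0.8 N m to turn. Grip it across at any yaw; the closed jar can hang from it.
- holder: Fixed jar holder, a folded dark steel bracket, base plate 120 x 120 x 4 mm, four lined flanges 56 mm wide round a square well 66 mm wide (3 mm play each side of the jar), sides along the holder's x and y axes, lips flared outward, top 50 mm above the bench. The jar goes in from above any of four ways round and can then turn about 6 degrees each way. Origin: centre of its underside, z up.
- holder_floor (a point): Centre of the floor of the holder's well, 4 mm above the bench: where the centre of the jar's underside belongs.
- round_jar: Bystander: round glass jar of almonds, 68 mm across, 98 mm high, with a round brass-coloured lid of 63 mm. Origin at the centre of its underside.
- slim_jar: Bystander: slim round glass jar of dark chocolate drops, 58 mm across, 120 mm high, with a round brass-coloured lid of 53 mm. Origin at the centre of its underside.
- dipping_fork: Bystander: wire dipping fork with a wooden handle, 200 mm long, 15 mm high, lying along its x axis. Origin under its middle.
- bowl: Bystander: steel bowl, 130 mm across, 50 mm high. Origin at the centre of its underside.
- palette: Bystander: palette knife with a dark wooden handle, 280 mm long, 20 mm high, lying along its x axis. Origin under its middle.
- mould: Bystander: clear praline mould, 135 x 275 mm, 24 mm high. Origin at the centre of its underside.

How it is judged:
By the outcome, as a careful person would: the job done as asked, in the order asked, and still so for the second after the job is handed in, while the arm keeps its last pose, push and grip.
It also fails if it takes over 54 s, if anything falls off the work surface, if the arm or the gripper's body presses on something with over 40 N, if the wrist force passes 120 N, or if a joint passes its speed limit or range.

## Working session

There is one attempt and no reset: what is moved stays moved. The work goes in short steps, Python scripts to look and compute and a tool call to move; the robot and the scene stay as the last step left them, time stands still between calls to the robot, and variables do not carry over. Pictures are saved under pics/ and viewed, at most 10 in all, crops included, and the job is handed in when it is done.

```bash
ls; mkdir -p pics
```

Run:
```python
from rig import r, capture, finish_job
import cv2,numpy as np,json
for n in("scene","top"):
    c=capture(n); cv2.imwrite(f"pics/{n}0.png",c["pixels"][...,::-1])
    np.savez(f"{n}0.npz",**{k:np.array(v) for k,v in c.items()})
    print(n,c["fx"],c["cx"],c["cy"],np.round(c["R"],3).tolist(),np.round(c["t"],3).tolist())
s=r.read_state();print(s["time_s"],s["tcp_pos"],s["eef_rot"],s["opening"])
```

```text
pics
rig.py
scene 371.8792614432359 323.5767356123229 195.6305080716982 [[-0.213, 0.977, 0.002], [0.841, 0.184, -0.509], [-0.498, -0.106, -0.861]] [0.035, -0.451, 1.285]
top 392.6476854874277 316.11921770985725 196.00434827377896 [[-0.017, -1.0, 0.0], [-0.987, 0.017, -0.16], [0.16, -0.003, -0.987]] [0.078, 0.553, 1.126]
0.1 [0.12111194 0.48481033 0.23086936] [-5.42745499e-05  1.22100778e-01  9.92517588e-01 -4.83431720e-04] 0.9976333987033441
```

View pics/scene0.png

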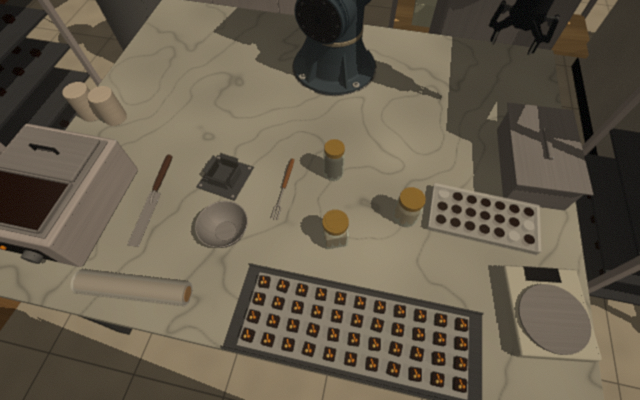

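View pics/top0.png

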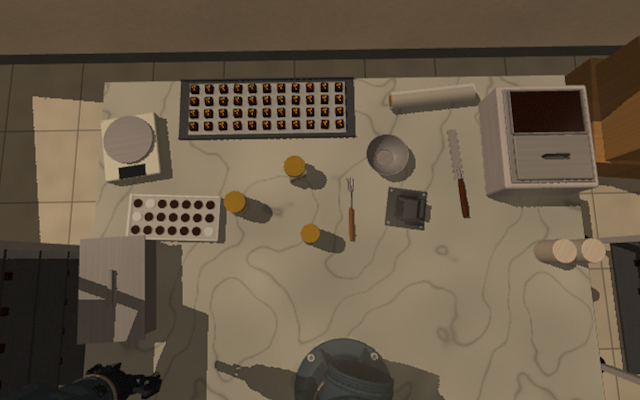

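The scene view shows three jars: slim at (334,155), round at (411,205) and one that looks square at (335,228). The holder is at (224,175). In the top view the same jars are at (310,233), (234,202) and (294,167), and the holder is at (406,208). I'll enlarge these areas.

Run:
```python
import cv2,numpy as np
s=cv2.imread("pics/scene0.png");t=cv2.imread("pics/top0.png")
f=lambda im,x,y,w,h,k:cv2.resize(im[y:y+h,x:x+w],None,fx=k,fy=k,interpolation=cv2.INTER_CUBIC)
# 2x2 tiles, each 400x300 : 80x60 area 5x
a=np.hstack([f(s,300,195,80,60,5),f(s,185,140,80,60,5)]);b=np.hstack([f(t,265,140,80,60,5),f(t,370,180,80,60,5)])
cv2.imwrite("pics/crop0.png",np.vstack([a,b]))
```

```text
(no output)
```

View pics/crop0.png

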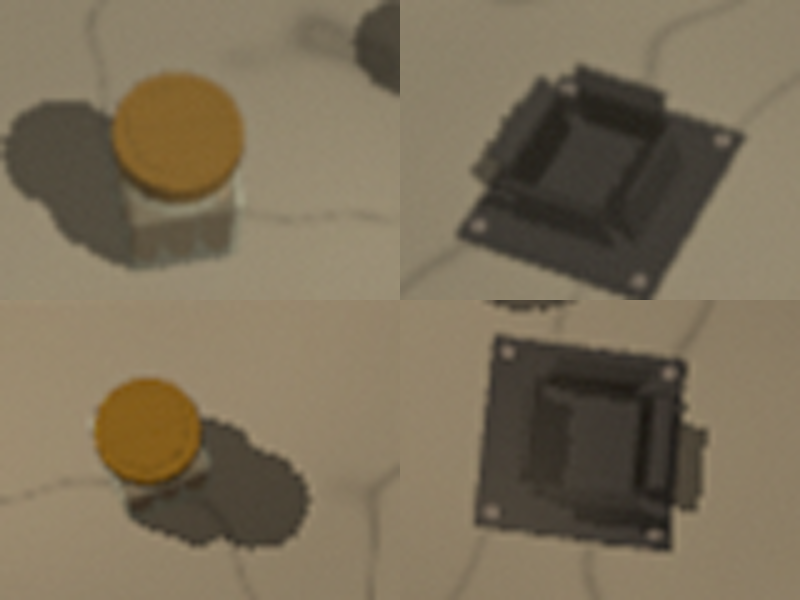

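The crop confirms the square jar, with its lower edge in the scene tile running from (133,268) to (230,252). In the top tile its visible edge runs about (130,210) to (208,170). The holder screws are clear in both views. I'll triangulate next.

Create h.py:
```python
import numpy as np,cv2
from scipy.optimize import least_squares
def proj(c,X):
    p=np.atleast_2d(X)@c["R"].T+c["t"]; return np.c_[c["fx"]*p[:,0]/p[:,2]+c["cx"],c["fy"]*p[:,1]/p[:,2]+c["cy"]]
def onz(c,uv,z):
    d=c["R"].T@np.array([(uv[0]-c["cx"])/c["fx"],(uv[1]-c["cy"])/c["fy"],1]);o=-c["R"].T@c["t"];return o+d*(z-o[2])/d[2]
def tri(S,T,a,b):
    s=least_squares(lambda X:np.r_[proj(S,X)[0]-a,proj(T,X)[0]-b],[.4,0,.05]);return s.x,np.sqrt(2*s.cost/4)
def lidmask(im,x,y,w,h):
    hsv=cv2.cvtColor(im[y:y+h,x:x+w],cv2.COLOR_RGB2HSV);m=cv2.inRange(hsv,(10,140,60),(30,255,255))
    n,_,st,ce=cv2.connectedComponentsWithStats(m);i=1+st[1:,4].argmax();return ce[i]+[x,y],st[i,4]
a=np.linspace(0,2*np.pi,60)
def hull(c,X,R=.031,hh=.017):
    P=np.vstack([X+np.c_[R*np.cos(a),R*np.sin(a),0*a+z] for z in(-hh,0)])
    m=cv2.moments(cv2.convexHull(proj(c,P).astype(np.float32)));return np.array([m["m10"],m["m01"]])/m["m00"],m["m00"]
def lid(S,T,bs,bt,g):
    cs,A=lidmask(S["pixels"],*bs);ct,B=lidmask(T["pixels"],*bt)
    s=least_squares(lambda X:np.r_[hull(S,X)[0]-cs,hull(T,X)[0]-ct],g,diff_step=1e-3);return s.x,s.fun,(A,hull(S,s.x)[1],B,hull(T,s.x)[1])
```

Run:
```python
from h import *
S=dict(np.load("scene0.npz"));T=dict(np.load("top0.npz"))
print("lidtop",*lid(S,T,(310,200,50,45),(275,150,40,32),[.5,.05,.09]))
so=lambda u,v,ox,oy:np.array([u/5+ox-.4,v/5+oy-.4])
sc=[(167,88),(322,140),(240,281),(78,226)];tp=[(256,235),(91,212),(108,52),(270,73)]
P=[]
for p,q in zip(sc,tp):
    X,e=tri(S,T,so(*p,185,140),so(*q,370,180));P.append(X);print("screw",X.round(4),round(e,2))
P=np.array(P);print("holder",P.mean(0).round(4))
for i in range(4):
    d=P[(i+1)%4]-P[i];print(np.linalg.norm(d).round(4),np.degrees(np.arctan2(d[1],d[0])).round(1))
Q=[onz(T,so(u,v,370,180),.004) for u,v in[(97,37),(286,62),(270,248),(75,223)]]
print("plate",np.mean(Q,0).round(4))
for i in range(4):
    d=Q[(i+1)%4]-Q[i];print(np.linalg.norm(d).round(4),np.degrees(np.arctan2(d[1],d[0])).round(1))
for c,o,pq in((S,(300,195),[(133,268),(230,252)]),(T,(265,140),[(130,210),(208,170)])):
    A,B=[onz(c,so(*p,*o),.0) for p in pq];d=B-A;print("jar edge",A.round(4),B.round(4),np.linalg.norm(d).round(4),np.degrees(np.arctan2(d[1],d[0])).round(1))
```

```text
lidtop [0.63626182 0.13054486 0.09944163] [-0.03981891 -0.00145133 -0.0482309   0.00873858] (np.int32(501), 573.0289847466629, np.int32(354), 380.3812683627475)
screw [ 0.4609 -0.2489  0.0042] 0.15
screw [ 0.4768 -0.1493  0.0045] 0.07
screw [ 0.5755 -0.1639  0.0046] 0.16
screw [ 0.5608 -0.2636  0.004 ] 0.15
holder [ 0.5185 -0.2064  0.0043]
0.1009 80.9
0.0999 -8.4
0.1008 -98.4
0.101 171.6
plate [ 0.5191 -0.2075  0.004 ]
0.1175 -98.7
0.1159 171.6
0.1193 81.7
0.1166 -9.3
jar edge [0.6686 0.117  0.    ] [0.6495 0.1632 0.    ] 0.05 112.4
jar edge [0.6086 0.1465 0.    ] [0.6332 0.0976 0.    ] 0.0548 -63.3
```

The holder is at (0.519,-0.207) with yaw -8.5°, and the screw height of about 4 mm checks out. The jar is near (0.636,0.1305) with yaw 22–27°. I'll refine the lid mask and the yaw with overlays.

```bash
sed -i 's/(10,140,60)/(8,110,40)/' h.py
```

Run:
```python
from h import *
S=dict(np.load("scene0.npz"));T=dict(np.load("top0.npz"))
X,e,A=lid(S,T,(310,200,50,45),(275,150,40,32),[.5,.05,.09]);print(X,e,A)
tiles=[]
for c,(x,y,w,h) in((S,(317,205,40,50)),(T,(280,152,40,50))):
    row=[]
    im=cv2.resize(c["pixels"][y:y+h,x:x+w,::-1],None,fx=10,fy=10,interpolation=cv2.INTER_CUBIC)
    im=cv2.convertScaleAbs(im,alpha=1.5,beta=-20)
    for yaw,col in((20,(0,0,255)),(27,(0,255,0))):
        t=np.radians(yaw);R=np.array([[np.cos(t),-np.sin(t)],[np.sin(t),np.cos(t)]])
        q=np.array([[1,1],[-1,1],[-1,-1],[1,-1]])*.03@R.T+X[:2]
        for z in(0,):
            p=(proj(c,np.c_[q,[z]*4])+.5-[x,y])*10;cv2.polylines(im,[p.astype(int)],True,col,1)
    tiles.append(im)
cv2.imwrite("pics/crop1.png",np.hstack(tiles))
```

```text
[0.63636707 0.13019287 0.09977484] [-0.10932973 -0.0039645  -0.1324257   0.02405582] (np.int32(542), 573.4002668103203, np.int32(372), 380.59137640171684)
```

View pics/crop1.png

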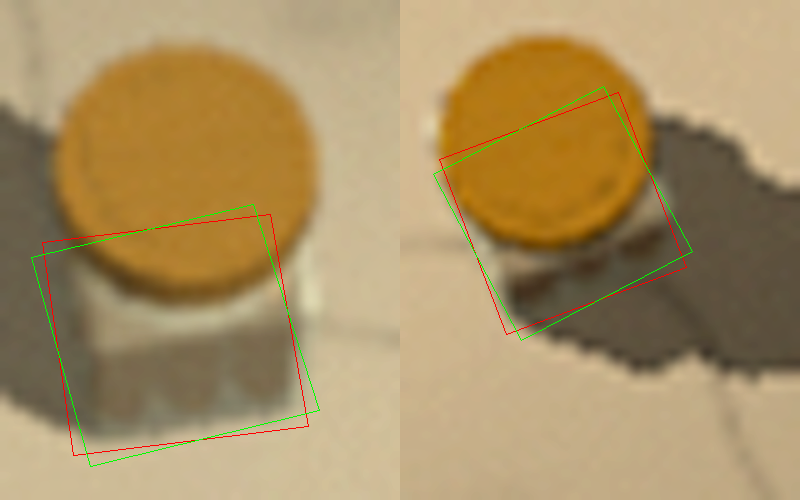

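The overlay puts the jar yaw between 20° and 27°, and the edge slopes suggest about 24°. The lid centre is at (0.636,0.130). Keeping the current tool yaw leaves enough wrist range for the rest of the job, so I'm moving above the jar.

Create d.py:
```python
import sys,numpy as np
from scipy.spatial.transform import Rotation as Ro
from rig import r, capture, finish_job
s=r.read_state();q=s["eef_rot"];M=Ro.from_quat([*q[1:],q[0]]).as_matrix()
X=np.array([float(v) for v in sys.argv[1:4]])
print("delta tool",(M.T@(X-s["tcp_pos"])).round(4),"y-yaw deg",np.degrees(np.arctan2(M[1,1],M[0,1])).round(2),"tilt",M[:,2].round(4),"q",np.round(s["q"],3),"F",np.round(s["contact_force"],1),"M",np.round(s["moment"],2),"open",round(s["opening"],3),"ff",s["finger_force"],"tcp",s["tcp_pos"].round(4),s["time_s"])
```

```bash
python3 d.py .636 .130 .16; python3 -c "from rig import r, capture, finish_job;print(r.grip_point_offset)"
```

```text
delta tool [-0.5855 -0.2194  0.0711] y-yaw deg 75.97 tilt [-2.e-04 -9.e-04 -1.e+00] q [ 1.326  0.213 -0.035  1.323 -0.     1.571] F [-0.1 -0.1 -0.1] M [0.   0.04 0.01] open 0.998 ff 0.0 tcp [0.1211 0.4848 0.2309] 0.1
0.0187
```

Request:
run_rows([
  {"xyz":[-0.3,-0.11,0]},
  {"xyz":[-0.3,-0.11,0]},
  {"xyz":[-0.3,-0.11,0]},
  {"xyz":[-0.3,-0.11,0]},
  {"xyz":[-0.3,-0.11,0]},
  {"xyz":[-0.3,-0.11,0]},
  {"xyz":[-0.585,-0.22,0]},
  {"xyz":[-0.585,-0.22,0]},
])

```text
time_s: 0.9
tcp_pos: [0.4526, 0.2575, 0.2312]
eef_rot: [-0.0, 0.122, 0.993, -0.0]
contact_force: [0.7, 1.3, 0.5]
opening: 1.002
finger_force: 0.0
```

```bash
python3 d.py .636 .130 .16
```

```text
delta tool [-0.2088 -0.0792  0.0711] y-yaw deg 75.96 tilt [-2.e-04 -0.e+00 -1.e+00] q [0.517 0.256 0.021 1.336 0.    0.762] F [0.7 1.3 0.5] M [ 0.09 -0.06  0.04] open 1.002 ff 0.0 tcp [0.4526 0.2575 0.2312] 0.9
```

Request:
run_rows([
  {"xyz":[-0.2,-0.08,0.07]},
  {"xyz":[-0.2,-0.08,0.07]},
  {"xyz":[-0.2,-0.08,0.07]},
  {"xyz":[-0.2,-0.08,0.07]},
  {"xyz":[-0.2,-0.08,0.07]},
  {"xyz":[-0.2,-0.08,0.07]},
  {"xyz":[-0.2,-0.08,0.07]},
  {"xyz":[-0.2,-0.08,0.07]},
])

```text
time_s: 1.7
tcp_pos: [0.6254, 0.1336, 0.1616]
eef_rot: [0.0, 0.122, 0.993, 0.0]
contact_force: [0.4, 0.7, -0.5]
opening: 1.002
finger_force: 0.0
```

```bash
python3 d.py .636 .130 .069
```

Run:
```python
from h import *
from rig import r, capture, finish_job
im=[]
for n,(x,y) in(("scene",(295,170)),("top",(255,130))):
    c=capture(n); im.append(cv2.resize(c["pixels"][y:y+90,x:x+80,::-1],None,fx=5,fy=5,interpolation=cv2.INTER_CUBIC))
cv2.imwrite("pics/above.png",np.hstack(im))
```

```text
delta tool [-0.0111 -0.001   0.0926] y-yaw deg 76.01 tilt [ 0.e+00  1.e-04 -1.e+00] q [0.21  0.525 0.24  1.285 0.    0.455] F [ 0.4  0.7 -0.5] M [ 0.01 -0.01 -0.02] open 1.002 ff 0.0 tcp [0.6254 0.1336 0.1616] 1.7
```

View pics/above.png

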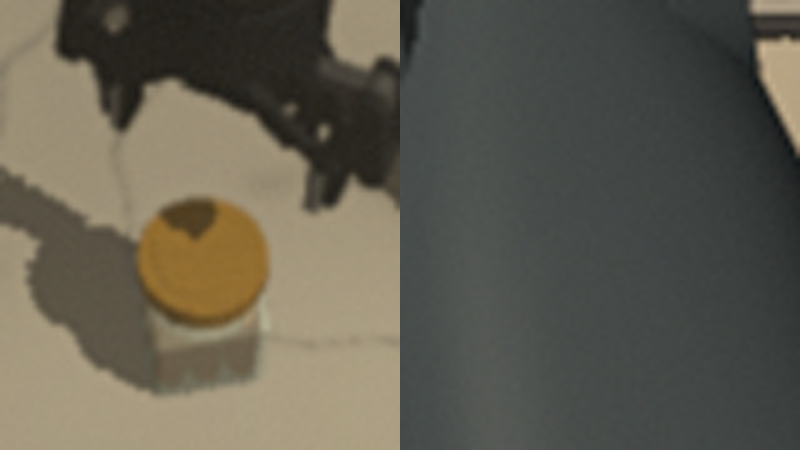

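The picture shows the open fingers above the lid, with tips at tile (122,130) and (315,208). The lid sits between them, a little ahead. Next I'll correct sideways and descend.

Request:
run_rows([
  {"xyz":[-0.011,-0.001,0]},
  {"xyz":[-0.011,-0.001,0.03]},
  {"xyz":[-0.011,-0.001,0.06]},
  {"xyz":[-0.011,-0.001,0.08]},
  {"xyz":[-0.011,-0.001,0.0926]},
  {"xyz":[-0.011,-0.001,0.0926]},
])

```text
time_s: 2.4
tcp_pos: [0.6353, 0.1297, 0.0677]
eef_rot: [-0.001, 0.122, 0.993, -0.0]
contact_force: [-0.4, 0.1, -0.3]
opening: 1.001
finger_force: 0.0
```

```bash
python3 d.py .636 .130 .069
```

Run:
```python
from h import *
c=dict(np.load("scene0.npz"))
for z in(.1616,.168,.1746):
    for s in(-1,1):print(z,(5*(proj(c,np.array([.6254,.1336,z])+s*.047*np.array([.242,.97,0]))-[295,170])).round())
```

```text
delta tool [-0.0006  0.0004 -0.0013] y-yaw deg 76.01 tilt [-1.9e-03 -4.0e-04 -1.0e+00] q [0.201 0.59  0.106 1.089 0.    0.446] F [-0.4  0.1 -0.3] M [ 0.02 -0.05  0.04] open 1.001 ff 0.0 tcp [0.6353 0.1297 0.0677] 2.4
0.1616 [[121. 127.]]
0.1616 [[314. 209.]]
0.168 [[121. 119.]]
0.168 [[315. 202.]]
0.1746 [[121. 112.]]
0.1746 [[317. 195.]]
```

The tips project at about TCP height while open, and closing swings them lower. I'll raise 5 mm to keep them clear of the jar's corners, then close.

Request:
run_rows([
  {"xyz":[0,0,-0.005]},
  {"xyz":[0,0,-0.005]},
])

```text
time_s: 2.6
tcp_pos: [0.6375, 0.1298, 0.0761]
eef_rot: [0.002, 0.122, 0.993, 0.001]
contact_force: [-0.1, 1.0, -0.1]
opening: 1.002
finger_force: 0.0
```

Request:
run_rows([
  {},
  {},
  {},
  {},
  {},
  {},
  {},
  {},
], aperture=0.0)

```text
time_s: 3.4
tcp_pos: [0.6369, 0.1294, 0.0748]
eef_rot: [0.001, 0.122, 0.993, 0.0]
contact_force: [-2.0, -0.2, 9.2]
opening: 0.71
finger_force: 62.4
```

```bash
python3 d.py .636 .130 .073
```

Run:
```python
from h import *
from rig import r, capture, finish_job
im=[]
for n,(x,y) in(("scene",(295,180)),):
    c=capture(n); im.append(cv2.resize(c["pixels"][y:y+75,x:x+100,::-1],None,fx=8,fy=8,interpolation=cv2.INTER_CUBIC))
cv2.imwrite("pics/grip.png",np.hstack(im))
```

```text
delta tool [0.001  0.0004 0.0018] y-yaw deg 75.97 tilt [ 1.6e-03  2.0e-04 -1.0e+00] q [ 0.201  0.585  0.117  1.1   -0.     0.445] F [-2.  -0.2  9.2] M [-0.25  0.38  0.04] open 0.71 ff 62.417991030961275 tcp [0.6369 0.1294 0.0748] 3.4
```

View pics/grip.png

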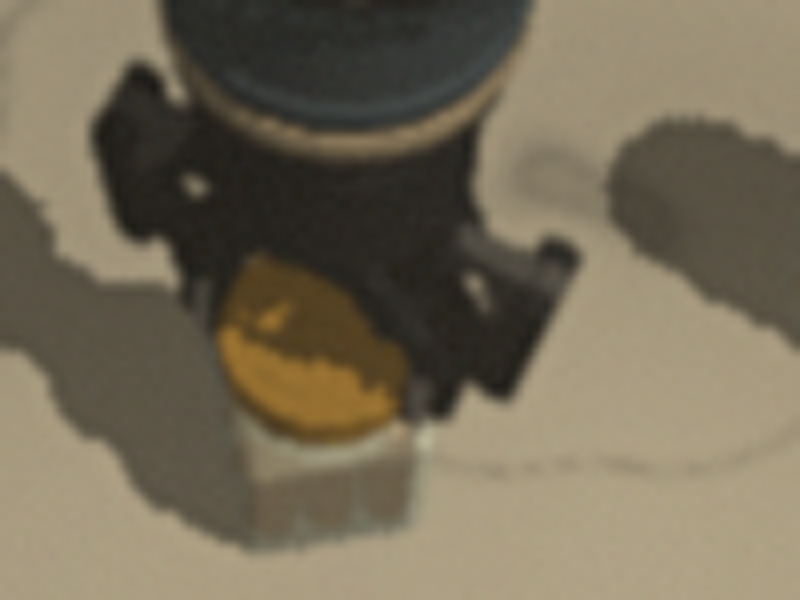

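The lid is gripped between the pads at tile (205,320) and (425,400), with opening 0.71 and 62 N. Now I'll lift.

Request:
run_rows([
  {"xyz":[0,0,-0.01]},
  {"xyz":[0,0,-0.03]},
  {"xyz":[0,0,-0.06]},
  {"xyz":[0,0,-0.09]},
  {"xyz":[0,0,-0.1]},
  {"xyz":[0,0,-0.1]},
])

```text
time_s: 4.05
tcp_pos: [0.6371, 0.1296, 0.1749]
eef_rot: [0.001, 0.122, 0.993, 0.0]
contact_force: [-0.2, -0.1, -4.0]
opening: 0.709
finger_force: 66.0
```

```bash
python3 d.py .519 -.207 .1748
```

```text
delta tool [ 3.300e-02 -3.551e-01 -3.000e-04] y-yaw deg 75.97 tilt [ 2.3e-03  5.0e-04 -1.0e+00] q [ 0.201  0.544  0.304  1.328 -0.     0.445] F [-0.2 -0.1 -4. ] M [ 0.02 -0.03 -0.02] open 0.709 ff 66.04372629895806 tcp [0.6371 0.1296 0.1749] 4.05
```

Request:
run_rows([
  {"xyz":[0.002,-0.02,0],"turn":0.03},
  {"xyz":[0.006,-0.06,0],"turn":0.1},
  {"xyz":[0.01,-0.11,0],"turn":0.17},
  {"xyz":[0.015,-0.16,0],"turn":0.25},
  {"xyz":[0.02,-0.21,0],"turn":0.33},
  {"xyz":[0.024,-0.26,0],"turn":0.41},
  {"xyz":[0.029,-0.31,0],"turn":0.49},
  {"xyz":[0.033,-0.345,0],"turn":0.55},
])

```text
time_s: 4.85
tcp_pos: [0.5186, -0.1995, 0.1719]
eef_rot: [-0.001, 0.389, 0.921, -0.0]
contact_force: [0.9, -0.3, -3.3]
opening: 0.713
finger_force: 66.2
```

Request:
run_rows([
  {},
  {},
  {},
])

```text
time_s: 5.15
tcp_pos: [0.5205, -0.1965, 0.1727]
eef_rot: [-0.001, 0.387, 0.922, 0.0]
contact_force: [0.5, 0.2, -3.0]
opening: 0.71
finger_force: 66.4
```

```bash
python3 d.py .519 -.207 .1748
```

```text
delta tool [-0.0064 -0.0084 -0.0021] y-yaw deg 44.52 tilt [-1.3e-03  7.0e-04 -1.0e+00] q [-0.361  0.347 -0.004  1.222  0.     0.433] F [ 0.5  0.2 -3. ] M [-0.04 -0.01 -0.04] open 0.71 ff 66.42667771317065 tcp [ 0.5205 -0.1965  0.1727] 5.15
```

Request:
run_rows([
  {"xyz":[-0.003,-0.004,0],"turn":0.018},
  {"xyz":[-0.0064,-0.0084,0],"turn":0.018},
  {"xyz":[-0.0064,-0.0084,0],"turn":0.018},
  {"xyz":[-0.0064,-0.0084,0],"turn":0.018},
  {"xyz":[-0.0064,-0.0084,0],"turn":0.018},
])

```text
time_s: 5.65
tcp_pos: [0.5192, -0.2076, 0.1737]
eef_rot: [-0.0, 0.395, 0.919, 0.0]
contact_force: [-0.0, -0.8, -3.7]
opening: 0.711
finger_force: 66.4
```

```bash
python3 d.py .519 -.207 .1748
```

Create ov.py:
```python
import sys
from h import *
from rig import r, capture, finish_job
import math
s=r.read_state();X=s["tcp_pos"];z0=X[2]-.0748
im=[]
for n,(x,y) in(("scene",(180,115)),("top",(360,150))):
    c=capture(n);np.savez(n+"1.npz",**{k:np.array(v) for k,v in c.items()})
    m=cv2.resize(c["pixels"][y:y+90,x:x+80,::-1],None,fx=5,fy=5,interpolation=cv2.INTER_CUBIC)
    m=cv2.convertScaleAbs(m,alpha=1.6,beta=0)
    def sq(h,z,yaw,cen,col):
        t=math.radians(yaw);R=np.array([[math.cos(t),-math.sin(t)],[math.sin(t),math.cos(t)]])
        q=np.array([[1,1],[-1,1],[-1,-1],[1,-1]])*h@R.T+cen
        cv2.polylines(m,[((proj(c,np.c_[q,[z]*4])+.5-[x,y])*5).astype(int)],True,col,1)
    sq(.06,.004,-8.5,[.5188,-.2068],(0,255,255))
    sq(.03,z0,-8.5,X[:2],(0,0,255))
    im.append(m)
cv2.imwrite(sys.argv[1],np.hstack(im))
```

```bash
python3 ov.py pics/over.png
```

```text
delta tool [ 0.0006  0.0002 -0.0011] y-yaw deg 43.44 tilt [ 0.e+00  1.e-04 -1.e+00] q [-0.38   0.351  0.005  1.225  0.     0.432] F [-0.  -0.8 -3.7] M [-0.07 -0.   -0.02] open 0.711 ff 66.43000591546297 tcp [ 0.5192 -0.2076  0.1737] 5.65
```

View pics/over.png

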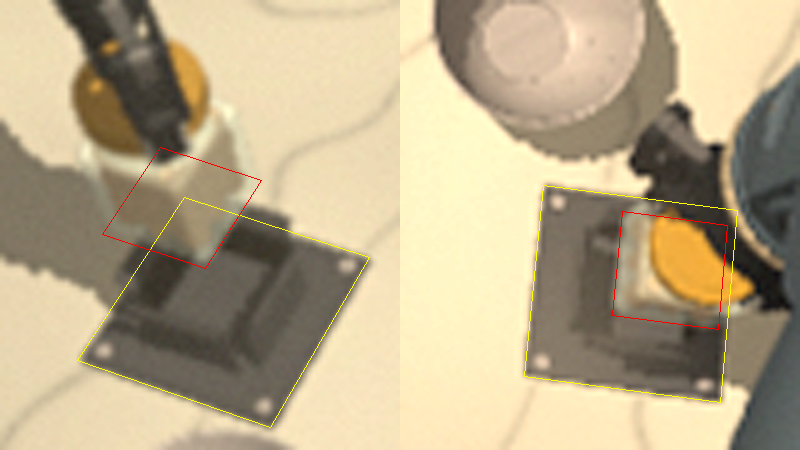

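The yellow holder overlay matches in both views. The red jar-base overlay meets the visible lower corner at (205,265) and the jar's left edge at (632,205)–(617,320), so yaw and position are good to about 2°. Now I'll lower it, watching the force.

Request:
run_rows([
  {"xyz":[0.0005,0,0.02]},
  {"xyz":[0.0005,0,0.04]},
  {"xyz":[0.0005,0,0.05]},
  {"xyz":[0.0005,0,0.055]},
  {"xyz":[0.0005,0,0.06]},
  {"xyz":[0.0005,0,0.065]},
  {"xyz":[0.0005,0,0.065]},
])

```text
time_s: 6.45
tcp_pos: [0.5188, -0.2073, 0.1085]
eef_rot: [-0.0, 0.395, 0.919, -0.0]
contact_force: [0.1, -0.0, -3.6]
opening: 0.713
finger_force: 66.4
```

```bash
python3 d.py .519 -.207 .0788
```

```text
delta tool [0.0001 0.0004 0.0297] y-yaw deg 43.43 tilt [-2.e-04  1.e-04 -1.e+00] q [-0.38   0.384 -0.116  1.071 -0.     0.433] F [ 0.1 -0.  -3.6] M [-0.01  0.03  0.02] open 0.713 ff 66.40612995252013 tcp [ 0.5188 -0.2073  0.1085] 6.45
```

Bottom at 34 mm, inside the lips, with no contact. Continuing down.

Request:
run_rows([
  {"xyz":[0,0,0.006]},
  {"xyz":[0,0,0.012]},
  {"xyz":[0,0,0.018]},
  {"xyz":[0,0,0.024]},
  {"xyz":[0,0,0.024]},
])

```text
time_s: 6.95
tcp_pos: [0.5183, -0.2072, 0.0837]
eef_rot: [-0.001, 0.395, 0.919, -0.0]
contact_force: [-0.3, -0.7, -3.7]
opening: 0.713
finger_force: 66.4
```

Request:
run_rows([
  {"xyz":[0,0,0.002]},
  {"xyz":[0,0,0.004]},
  {"xyz":[0,0,0.004]},
])

```text
time_s: 7.25
tcp_pos: [0.5188, -0.2074, 0.0806]
eef_rot: [-0.0, 0.395, 0.919, -0.0]
contact_force: [-0.2, 0.1, -3.9]
opening: 0.711
finger_force: 66.4
```

```bash
python3 d.py .519 -.207 .0788
```

```text
delta tool [0.0001 0.0004 0.0018] y-yaw deg 43.43 tilt [-1.e-04  0.e+00 -1.e+00] q [-0.38   0.405 -0.16   1.006 -0.     0.433] F [-0.2  0.1 -3.9] M [ 0.03  0.04 -0.05] open 0.711 ff 66.43399894237518 tcp [ 0.5188 -0.2074  0.0806] 7.25
```

Request:
run_rows([
  {"xyz":[0,0,0.0015]},
  {"xyz":[0,0,0.0015]},
  {"xyz":[0,0,0.0015]},
])

```text
time_s: 7.55
tcp_pos: [0.5189, -0.2074, 0.0793]
eef_rot: [0.0, 0.395, 0.919, -0.0]
contact_force: [-0.3, -1.4, -1.9]
opening: 0.709
finger_force: 66.6
```

```bash
python3 d.py .519 -.207 .0788
```

```text
delta tool [0.0003 0.0003 0.0005] y-yaw deg 43.43 tilt [ 2.e-04 -1.e-04 -1.e+00] q [-0.38   0.405 -0.162  1.003 -0.     0.433] F [-0.3 -1.4 -1.9] M [-0.11  0.06 -0.  ] open 0.709 ff 66.57924734987319 tcp [ 0.5189 -0.2074  0.0793] 7.55
```

Request:
run_rows([
  {"xyz":[0,0,0.001]},
  {"xyz":[0,0,0.001]},
  {"xyz":[0,0,0.001]},
])

```text
time_s: 7.85
tcp_pos: [0.5191, -0.2076, 0.079]
eef_rot: [0.001, 0.395, 0.919, -0.0]
contact_force: [-3.9, 0.7, 8.3]
opening: 0.709
finger_force: 67.8
```

```bash
python3 d.py .519 -.207 .0788
```

```text
delta tool [0.0005 0.0003 0.0002] y-yaw deg 43.42 tilt [ 9.e-04 -6.e-04 -1.e+00] q [-0.38   0.405 -0.163  1.001 -0.     0.433] F [-3.9  0.7  8.3] M [0.01 0.71 0.02] open 0.709 ff 67.79723487328738 tcp [ 0.5191 -0.2076  0.079 ] 7.85
```

Seated: z is 0.079, as expected, with light downward force. Now unscrewing anticlockwise, which is a negative turn about tool z.

Request:
run_rows([
  {"turn":-0.08},
  {"turn":-0.16},
  {"turn":-0.24},
  {"turn":-0.24},
])

```text
time_s: 8.25
tcp_pos: [0.5197, -0.2077, 0.0792]
eef_rot: [0.001, 0.281, 0.96, -0.0]
contact_force: [-0.4, -0.3, 9.3]
opening: 0.712
finger_force: 67.8
```

```bash
python3 d.py .519 -.207 .0788
```

```text
delta tool [0.001  0.0002 0.0004] y-yaw deg 57.36 tilt [ 2.e-03 -8.e-04 -1.e+00] q [-0.38   0.405 -0.163  1.     0.     0.189] F [-0.4 -0.3  9.3] M [0.01 0.09 0.15] open 0.712 ff 67.83523360267282 tcp [ 0.5197 -0.2077  0.0792] 8.25
```

Request:
run_rows([
  {"xyz":[0,0,-0.0003],"turn":-0.08},
  {"xyz":[0,0,-0.0006],"turn":-0.16},
  {"xyz":[0,0,-0.001],"turn":-0.24},
  {"xyz":[0,0,-0.001],"turn":-0.24},
])

```text
time_s: 8.65
tcp_pos: [0.5195, -0.2076, 0.0799]
eef_rot: [0.001, 0.165, 0.986, -0.0]
contact_force: [0.3, 0.4, 5.6]
opening: 0.708
finger_force: 67.5
```

```bash
python3 d.py .519 -.207 .0788
```

```text
delta tool [0.0006 0.0004 0.0011] y-yaw deg 71.02 tilt [ 1.4e-03 -5.0e-04 -1.0e+00] q [-0.38   0.405 -0.162  1.003  0.    -0.049] F [0.3 0.4 5.6] M [ 0.03 -0.01  0.15] open 0.708 ff 67.47673461679369 tcp [ 0.5195 -0.2076  0.0799] 8.65
```

Request:
run_rows([
  {"xyz":[0,0,-0.0002],"turn":-0.06},
  {"xyz":[0,0,-0.0004],"turn":-0.12},
])

```text
time_s: 8.85
tcp_pos: [0.5193, -0.2075, 0.0801]
eef_rot: [0.001, 0.106, 0.994, -0.0]
contact_force: [0.6, -0.4, 3.6]
opening: 0.711
finger_force: 67.2
```

```bash
python3 d.py .519 -.207 .0788
```

```text
delta tool [0.0004 0.0004 0.0013] y-yaw deg 77.8 tilt [ 1.1e-03 -3.0e-04 -1.0e+00] q [-0.38   0.405 -0.161  1.004  0.    -0.167] F [ 0.6 -0.4  3.6] M [ 0.   -0.06 -0.15] open 0.711 ff 67.17927925754339 tcp [ 0.5193 -0.2075  0.0801] 8.85
```

Request:
run_rows([
  {"xyz":[0,0,-0.0002],"turn":-0.06},
  {"xyz":[0,0,-0.0004],"turn":-0.12},
])

```text
time_s: 9.05
tcp_pos: [0.5192, -0.2075, 0.0804]
eef_rot: [0.0, 0.046, 0.999, -0.0]
contact_force: [-0.9, 0.2, 4.0]
opening: 0.715
finger_force: 67.1
```

```bash
python3 d.py .519 -.207 .0788
```

```text
delta tool [0.0002 0.0005 0.0016] y-yaw deg 84.68 tilt [ 8.e-04 -3.e-04 -1.e+00] q [-0.38   0.405 -0.161  1.005  0.    -0.287] F [-0.9  0.2  4. ] M [-0.01 -0.06 -0.09] open 0.715 ff 67.1114922920242 tcp [ 0.5192 -0.2075  0.0804] 9.05
```

Request:
run_rows([
  {},
])

```text
time_s: 9.15
tcp_pos: [0.5192, -0.2075, 0.0804]
eef_rot: [0.0, 0.047, 0.999, -0.0]
contact_force: [0.3, -0.7, 4.2]
opening: 0.71
finger_force: 67.3
```

```bash
python3 d.py .519 -.207 .0788
```

Run:
```python
from h import *
from rig import r, capture, finish_job
im=[]
for n,(x,y) in(("scene",(180,125)),("top",(365,155))):
    c=capture(n);m=cv2.resize(c["pixels"][y:y+80,x:x+80,::-1],None,fx=5,fy=5,interpolation=cv2.INTER_CUBIC);im.append(cv2.convertScaleAbs(m,alpha=1.6))
cv2.imwrite("pics/turn.png",np.hstack(im))
```

```text
delta tool [0.0002 0.0005 0.0016] y-yaw deg 84.64 tilt [ 8.e-04 -3.e-04 -1.e+00] q [-0.38   0.405 -0.161  1.005 -0.    -0.287] F [ 0.3 -0.7  4.2] M [ 0.01 -0.06  0.08] open 0.71 ff 67.3327606357634 tcp [ 0.5192 -0.2075  0.0804] 9.15
```

View pics/turn.png

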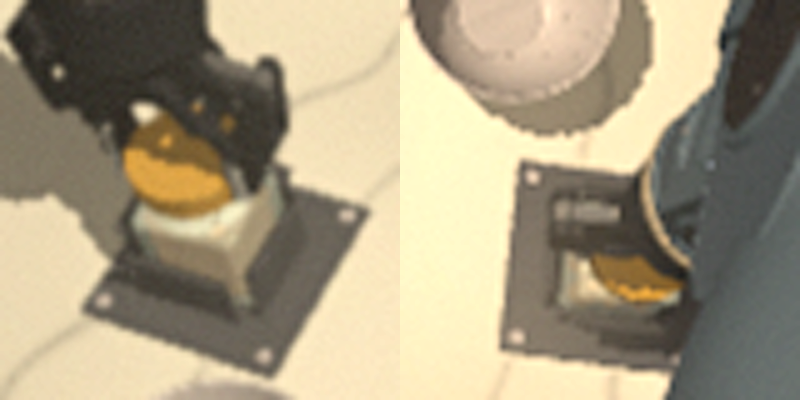

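The picture shows the jar upright and square in the holder, with the lid in the fingers. So far it has turned 41°, and up to about 8° of that may be the jar's play. Continuing in small steps.

Request:
run_rows([
  {"xyz":[0,0,-0.0002],"turn":-0.06},
  {"xyz":[0,0,-0.0004],"turn":-0.12},
])

```text
time_s: 9.45
tcp_pos: [0.519, -0.2074, 0.0806]
eef_rot: [0.0, -0.013, 1.0, -0.0]
contact_force: [-0.4, 0.3, 2.8]
opening: 0.713
finger_force: 67.1
```

```bash
python3 d.py .519 -.207 .0788
```

```text
delta tool [0.     0.0004 0.0018] y-yaw deg 91.51 tilt [ 4.e-04 -1.e-04 -1.e+00] q [-0.38   0.404 -0.16   1.005  0.    -0.407] F [-0.4  0.3  2.8] M [ 0.   -0.06 -0.06] open 0.713 ff 67.07918705418706 tcp [ 0.519  -0.2074  0.0806] 9.45
```

Request:
run_rows([
  {"xyz":[0,0,-0.0002],"turn":-0.06},
  {"xyz":[0,0,-0.0005],"turn":-0.12},
])

```text
time_s: 9.65
tcp_pos: [0.5188, -0.2073, 0.0808]
eef_rot: [-0.0, -0.073, 0.997, 0.0]
contact_force: [0.5, -0.8, -0.4]
opening: 0.713
finger_force: 66.8
```

```bash
python3 d.py .519 -.207 .0788
```

```text
delta tool [-0.0002  0.0003  0.002 ] y-yaw deg 98.4 tilt [-1.e-04  1.e-04 -1.e+00] q [-0.38   0.404 -0.16   1.007  0.    -0.527] F [ 0.5 -0.8 -0.4] M [ 0.04 -0.07 -0.01] open 0.713 ff 66.82224010583013 tcp [ 0.5188 -0.2073  0.0808] 9.65
```

Request:
run_rows([
  {},
])

```text
time_s: 9.75
tcp_pos: [0.5187, -0.2073, 0.0807]
eef_rot: [-0.0, -0.073, 0.997, 0.0]
contact_force: [0.2, 0.7, 0.9]
opening: 0.709
finger_force: 66.8
```

```bash
python3 d.py .519 -.207 .0788
```

```text
delta tool [-0.0003  0.0002  0.0019] y-yaw deg 98.35 tilt [-3.e-04  2.e-04 -1.e+00] q [-0.38   0.404 -0.16   1.007  0.    -0.526] F [0.2 0.7 0.9] M [ 0.05 -0.06 -0.01] open 0.709 ff 66.81185200810432 tcp [ 0.5187 -0.2073  0.0807] 9.75
```

Torque is now about zero and the tool force is close to the lid's own weight after 55° in total. I'll test with a small lift: the jar hanging would read about -3.7 N, the lid alone about -0.5 N.

Request:
run_rows([
  {"xyz":[0,0,-0.001]},
  {"xyz":[0,0,-0.002]},
  {"xyz":[0,0,-0.002]},
])

```text
time_s: 10.05
tcp_pos: [0.5188, -0.2073, 0.0829]
eef_rot: [-0.0, -0.073, 0.997, 0.0]
contact_force: [-0.6, -0.3, -1.1]
opening: 0.712
finger_force: 66.7
```

```bash
python3 d.py .519 -.207 .0788
```

```text
delta tool [-0.0003  0.0003  0.0041] y-yaw deg 98.36 tilt [-2.e-04  0.e+00 -1.e+00] q [-0.38   0.403 -0.157  1.011 -0.    -0.526] F [-0.6 -0.3 -1.1] M [-0.22  0.09  0.  ] open 0.712 ff 66.70762079302222 tcp [ 0.5188 -0.2073  0.0829] 10.05
```

Request:
run_rows([
  {},
])

```text
time_s: 10.15
tcp_pos: [0.5189, -0.2075, 0.0829]
eef_rot: [0.0, -0.073, 0.997, -0.0]
contact_force: [-1.0, -0.3, -1.0]
opening: 0.707
finger_force: 66.7
```

```bash
python3 d.py .519 -.207 .0788
```

```text
delta tool [-0.0002  0.0004  0.0041] y-yaw deg 98.39 tilt [ 0.e+00 -2.e-04 -1.e+00] q [-0.38   0.403 -0.157  1.011 -0.    -0.527] F [-1.  -0.3 -1. ] M [-0.03  0.05  0.07] open 0.707 ff 66.74817600287497 tcp [ 0.5189 -0.2075  0.0829] 10.15
```

Request:
run_rows([
  {"xyz":[0,0,-0.001]},
  {"xyz":[0,0,-0.0015]},
  {"xyz":[0,0,-0.0015]},
])

```text
time_s: 10.45
tcp_pos: [0.519, -0.2074, 0.0846]
eef_rot: [0.0, -0.073, 0.997, -0.0]
contact_force: [0.8, 0.0, 0.1]
opening: 0.706
finger_force: 66.7
```

```bash
python3 d.py .519 -.207 .0788
```

```text
delta tool [-0.0001  0.0004  0.0058] y-yaw deg 98.43 tilt [ 3.e-04 -1.e-04 -1.e+00] q [-0.38   0.401 -0.154  1.015 -0.    -0.527] F [0.8 0.  0.1] M [-0.04  0.02 -0.01] open 0.706 ff 66.74068119842559 tcp [ 0.519  -0.2074  0.0846] 10.45
```

Request:
run_rows([
  {},
])

```text
time_s: 10.55
tcp_pos: [0.5189, -0.2074, 0.0845]
eef_rot: [0.0, -0.073, 0.997, -0.0]
contact_force: [0.1, -0.0, -0.8]
opening: 0.71
finger_force: 66.7
```

```bash
python3 d.py .519 -.207 .0788
```

```text
delta tool [-0.0002  0.0004  0.0057] y-yaw deg 98.43 tilt [ 1.e-04 -0.e+00 -1.e+00] q [-0.38   0.401 -0.155  1.015 -0.    -0.527] F [ 0.1 -0.  -0.8] M [ 0.02 -0.01  0.03] open 0.71 ff 66.7407924681902 tcp [ 0.5189 -0.2074  0.0845] 10.55
```

The lid is free: 5.5 mm up and only its own weight on the tool. Lifting 21 mm more puts the skirt about 12 mm above the mouth.

Request:
run_rows([
  {"xyz":[0,0,-0.004]},
  {"xyz":[0,0,-0.009]},
  {"xyz":[0,0,-0.014]},
  {"xyz":[0,0,-0.018]},
  {"xyz":[0,0,-0.021]},
  {"xyz":[0,0,-0.021]},
  {"xyz":[0,0,-0.021]},
])

```text
time_s: 11.25
tcp_pos: [0.5188, -0.2073, 0.1054]
eef_rot: [-0.0, -0.074, 0.997, 0.0]
contact_force: [-0.3, -0.1, -0.4]
opening: 0.711
finger_force: 66.7
```

```bash
python3 d.py .519 -.207 .1055
```

Run:
```python
from h import *
from rig import r, capture, finish_job
im=[]
for n,(x,y) in(("scene",(180,125)),("top",(365,155))):
    c=capture(n);m=cv2.resize(c["pixels"][y:y+80,x:x+80,::-1],None,fx=5,fy=5,interpolation=cv2.INTER_CUBIC);im.append(cv2.convertScaleAbs(m,alpha=1.6))
cv2.imwrite("pics/end.png",np.hstack(im))
```

```text
delta tool [-0.0002  0.0003 -0.0001] y-yaw deg 98.43 tilt [-0.e+00  1.e-04 -1.e+00] q [-0.38   0.386 -0.121  1.063  0.    -0.527] F [-0.3 -0.1 -0.4] M [ 0.02  0.   -0.02] open 0.711 ff 66.73680001404136 tcp [ 0.5188 -0.2073  0.1054] 11.25
```

View pics/end.png

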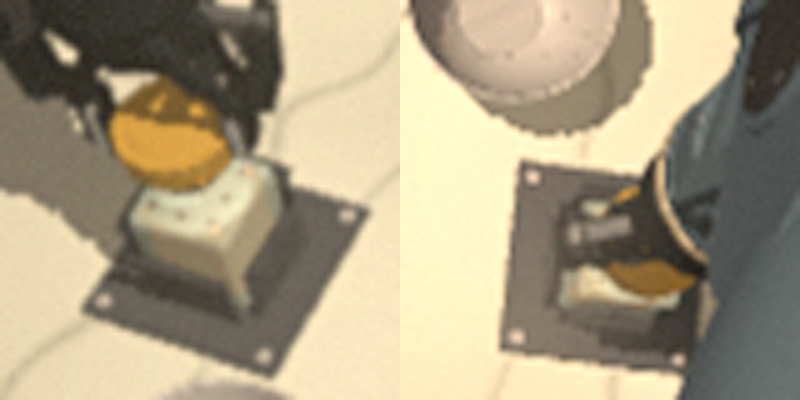

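The jar has not moved in the holder, with its corner still at (240,310). The lid is level in the fingers above the mouth, so I'm handing it in.

```bash
python3 -c "
from rig import r, capture, finish_job
print(finish_job())"
```

```text
the job is handed in; nothing more can be done
None
```

The job is handed in, with no verdict returned: the jar stands down in the holder, and the lid came free after a turn of about 55° and is held level, about 12 mm above the mouth by the tool's height.

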